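# Gauge the drilled enclosures and set the bad one aside

## Task

Take the pin gauge from its stand and try it in the hole of each enclosure on the mat, working along the row from the robot's left to its right: push it in as far as it will go, or until it clearly stops on the edge of a hole that is too small. Then stand the gauge back in its stand and set any enclosure whose hole would not take the pin down in the grey rework tray, flat and lid up, without dropping it. Leave the good enclosures where they are on the mat and leave the other things on the bench alone.

Things in the scene. Friction and masses are not known exactly. Their poses are not given: they have to be found in the camera images.
- box_a: plain die-cast aluminium enclosure 112 x 52 x 40 mm (x, y, z), 0.2 to 0.33 kg, loose on the mat, lid up; origin at the centre of its underside, x along its length. One round hole through its flat lid. The three look alike but for the hole, which is 24 mm wide if right, 20 mm if drilled a size too small; any box may be in any place of the row. Which holes are too small, and how many, is for the gauge to tell
- box_b: plain die-cast aluminium enclosure 112 x 52 x 40 mm (x, y, z), 0.2 to 0.33 kg, loose on the mat, lid up; origin at the centre of its underside, x along its length. One round hole through its flat lid. The three look alike but for the hole, which is 24 mm wide if right, 20 mm if drilled a size too small; any box may be in any place of the row. Which holes are too small, and how many, is for the gauge to tell
- box_c: plain die-cast aluminium enclosure 112 x 52 x 40 mm (x, y, z), 0.2 to 0.33 kg, loose on the mat, lid up; origin at the centre of its underside, x along its length. One round hole through its flat lid. The three look alike but for the hole, which is 24 mm wide if right, 20 mm if drilled a size too small; any box may be in any place of the row. Which holes are too small, and how many, is for the gauge to tell
- box_a_hole (a point): centre of the hole in box_a's lid, at the lid's top face (40 mm above the underside), 20 mm from the box's centre towards its +x end; axes as the box. The lid is 4 mm thick; below it the box is empty for 33 mm
- box_b_hole (a point): centre of the hole in box_b's lid, at the lid's top face (40 mm above the underside), 20 mm from the box's centre towards its +x end; axes as the box. The lid is 4 mm thick; below it the box is empty for 33 mm
- box_c_hole (a point): centre of the hole in box_c's lid, at the lid's top face (40 mm above the underside), 20 mm from the box's centre towards its +x end; axes as the box. The lid is 4 mm thick; below it the box is empty for 33 mm
- gauge: pin gauge, 0.25 kg, standing pin down in its stand. Origin at the centre of the pin's tip, z up. Steel pin 22 mm in diameter up to z = 28 mm (the last 3 mm taper to 19 mm at the tip), then a round knurled handle 30 mm in diameter from z = 28 to 113 mm, its shoulder wider than any hole. The pin goes in to the shoulder in a 24 mm hole; on a 20 mm hole it stops about 1 mm in
- stand: black plastic block 75 x 75 x 36 mm, fixed to the bench, on one side of the mat; origin at the centre of its underside. Round hole 27 mm wide and 32 mm deep in the middle of its top: the gauge's pin stands in it and the handle's shoulder rests on the top (gauge origin 8 mm above the bench)
- mat: blue-grey rubber bench mat 210 x 460 x 3 mm, fixed, long way across in front of the robot; origin at the centre of its underside, y to the robot's left (nearly the world's y). The boxes stand on it in a row along y, centres about 135 mm apart, long sides roughly along x
- tray: rework tray: open grey plastic tray 210 x 150 x 40 mm outside, walls and floor 4 mm, empty, loose (0.6 kg), on the other side of the mat from the stand; origin at the centre of its underside, x along its length
- meter: bystander: handheld multimeter 165 x 80 x 45 mm lying beyond the mat, origin at the centre of its underside; leave alone
- parts_box: bystander: clear plastic box of small parts, 134 x 89 x 35 mm, beyond the mat, origin at the centre of its underside; leave alone
- screwdriver: bystander: screwdriver 190 mm long lying beyond the mat, origin on its underside along its length; leave alone
Things that resemble listed ones, but are neither listed nor needed, are in the scene too. What is shaped like the box_b but orange is not meant.

How it is judged:
By the outcome, as a careful person would: the job done as asked, in the order asked, and still so for the second after the job is handed in, with the robot touching nothing.
It also fails if it takes over 72 s, if anything falls off the work surface, if the arm or the gripper's body presses on something with over 40 N, if the wrist force passes 120 N, or if a joint passes its speed limit or range.

## Robot

A 6-joint arm with a two-finger parallel gripper is mounted at the origin on the work surface. World frame = base frame: x ahead of the robot, y to its left, z up, the work surface at z = 0. Lengths are in m, angles in degrees, forces in N, time in s.
With the tool pointing down it reaches from about 0.425 to 1.125 m from the base axis. Payload 14.9 kg.
Tool frame: the origin (TCP) lies at the very end of the fingers, on their centre line; the grasp point (between the pads) lies 19 mm behind it; z points along the fingers, y is the direction in which the jaws open and shut (so a half turn about z gives the same grasp; the last joint's range is limited). The gripper opens to 91 mm and grips with 3 to 60 N. Pads are 32 mm wide; open, the fingers measure 118 mm over their backs; the gripper's body (76 mm by 178 mm) begins 60 mm behind the grasp point.
Start: joints at [-71.637, 21.709, 99.362, -0, 58.929, -1.908], TCP at [0.243, -0.657, 0.186] pointing down, gripper open.
Joint ranges: [-158.91, 158.91], [-42.39, 125.64], [0.06, 152.35], [-60.88, 240.88], [17.5, 164.5], [-176.32, 176.32]. Speed limits (degrees/s): [108.29, 108.29, 136.94, 180, 180, 180].

## Interface

Orientations are given as a 3x3 rotation matrix whose columns are the frame's x, y, z axes.
In Python, from bench import bot gives the robot as it stands.
- The arm moves only by the tool send_rows, never from a script. Its argument "steps" is a list of rows, each a list of 3 entries, a list of its own where there are three numbers: the shift along the world's x, y, z in m, then the turn about the world's z in degrees, then the finger opening in m, from 0 to 0.0912. A call has 1 to 20 rows; each row is the pose to reach, as a shift and turn from the pose commanded when the call began; what a row does not reach only later rows make up. A row lasts 1/12 s, in which the tool goes at most 41.7 mm and 7.16 degrees, less where a joint would pass 70% of its speed; a pose out of reach is approached as far as the arm can. A call with a gripper value outside its range is refused whole. The fingers move at their own pace and stop on an object; the grip force is fixed at half the most. Time passes only in rows, so rows that repeat a pose let the fingers close. It gives the time, the measured TCP pose, the force and the opening at its end, in the units of the state.
- bot.read_state(): the state, without advancing time (a new reading comes with each control period).
- bot.snapshot(name): name is "side" or "top" or "wrist"; returns the picture (400x640x3 uint8, blue, green, red); there is no depth.
- bot.camera_info(name): a dict with "camera_matrix" (3x3 intrinsics, pixels), "eye" and "attitude" of the camera in the world. Camera axes: x right, y down, z forward; pixel columns grow to the right and rows downward; lengths in m; the calibration is good to about 2 mm. A picture is of the moment at which its call begins: read the wrist's pose just before it. camera_info takes no time and is no camera call; for the wrist camera it gives the pose at the moment of the call.
- bot.sign_off(): hands the job in, once; it reports no verdict.
The state is a dict: "t": time; "qpos": joint angles; "joint_vel": joint speeds; "tau": joint torques, N m; "position": TCP position; "tcp_rot": TCP orientation; "contact_force": force on the tool from outside, world axes, zero at the start; "moment": the same for the moment, N m; "finger_gap": finger opening in m.
Only numpy, scipy, OpenCV 4.12 (cv2) and the standard library are available. Lean on these libraries where they do the work, as an engineer would, in place of code of your own. Each camera call takes 0.05 s, during which the arm holds its last target.

## Working session

There is one attempt and no reset: what is moved stays moved. The work goes in short steps, Python scripts to look and compute and a tool call to move; the robot and the scene stay as the last step left them, time stands still between calls to the robot, and variables do not carry over. Pictures are saved under pics/ and viewed, and the job is handed in when it is done.

Besides the shell and the picture viewer there is one more tool, called after "Request:" as name([rows], argument=value, ...), one row to a line, values as JSON. send_rows: Moves the arm, as the interface text tells. Its arguments: {"type":"object","properties":{"steps":{"type":"array","items":{"type":"array"}}},"required":["steps"]}

```bash
ls; mkdir -p pics
python3 - <<'E'
from bench import bot
import cv2
s=bot.read_state();print({k:s[k] for k in('t','position','tcp_rot','contact_force','finger_gap')})
for n in('top','side'):
    print(n,bot.camera_info(n)); cv2.imwrite(f'pics/{n}0.png',bot.snapshot(n))
E
```

```text
pics
{'t': 0.0, 'position': array([ 0.24239211, -0.65625022,  0.18569924]), 'tcp_rot': array([[ 9.38056387e-01,  3.46482450e-01, -3.54733668e-04],
       [ 3.46482631e-01, -9.38055830e-01,  1.02290586e-03],
       [ 2.16589443e-05, -1.08245243e-03, -9.99999414e-01]]), 'contact_force': array([-0.01515422,  0.17481785,  0.30854753]), 'finger_gap': 0.09132493140715646}
top {'camera_matrix': array([[445.51291014,   0.        , 319.916428  ],
       [  0.        , 445.51291014, 203.62995575],
       [  0.        ,   0.        ,   1.        ]]), 'eye': array([ 0.3764649 , -0.00803553,  1.09604731]), 'attitude': array([[-2.78678420e-02, -9.75460269e-01,  2.18404776e-01],
       [-9.99611530e-01,  2.72853367e-02, -5.68327450e-03],
       [-4.15439365e-04, -2.18478313e-01, -9.75841716e-01]])}
side {'camera_matrix': array([[518.12739682,   0.        , 326.71004109],
       [  0.        , 518.12739682, 203.31258282],
       [  0.        ,   0.        ,   1.        ]]), 'eye': array([ 0.4855482 , -1.00845458,  0.66094477]), 'attitude': array([[ 0.99076563, -0.05412073,  0.12431576],
       [-0.1346883 , -0.49817084,  0.85655407],
       [ 0.01557316, -0.86538821, -0.50085998]])}
```

View pics/top0.png

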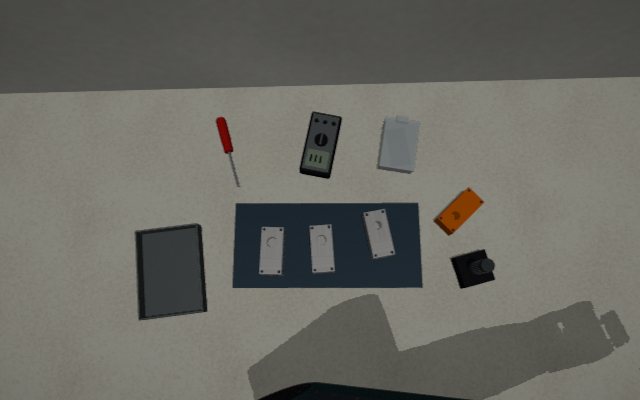

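View pics/side0.png

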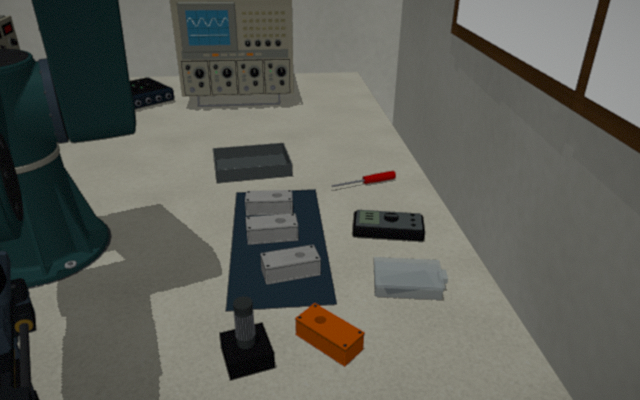

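```bash
cat > h.py <<'E'
import numpy as np, cv2
from bench import bot
def ray(ci,px,z):
    K=ci['camera_matrix'];R=ci['attitude'];e=ci['eye']
    d=R@np.linalg.inv(K)@np.array([px[0],px[1],1.]);return e+d*(z-e[2])/d[2]
def proj(ci,P):
    c=ci['attitude'].T@(np.asarray(P)-ci['eye']);p=ci['camera_matrix']@c;return p[:2]/p[2]
def rectify(img,ci,x0,x1,y0,y1,z,s):
    # metric picture of plane z: columns = -y, rows = -x, s px per m
    w=int(round((y1-y0)*s));h=int(round((x1-x0)*s))
    c=[(x1,y1),(x1,y0),(x0,y0),(x0,y1)]
    src=np.float32([proj(ci,(a,b,z)) for a,b in c]);dst=np.float32([(0,0),(w,0),(w,h),(0,h)])
    return cv2.warpPerspective(img,cv2.getPerspectiveTransform(src,dst),(w,h),flags=cv2.INTER_CUBIC)
E
python3 - <<'E'
from h import *
img=cv2.imread('pics/top0.png');ci=bot.camera_info('top')
hsv=cv2.cvtColor(img,cv2.COLOR_BGR2HSV)
for p in [(271,241),(321,239),(378,225)]: print('hole',p,ray(ci,p,.043)[:2].round(3))
m=np.zeros(img.shape[:2],np.uint8);m[207:285,238:418]=(img[207:285,238:418,2]>100)*255
cs,_=cv2.findContours(m,cv2.RETR_EXTERNAL,cv2.CHAIN_APPROX_NONE)
for c in cs:
    if cv2.contourArea(c)<300: continue
    p=np.float32([ray(ci,q[0],.043)[:2] for q in c]);print(cv2.minAreaRect(p*1000))
for n,p,z in[('gauge top',(487,265),.121),('stand c',(473,269),.036),('tray TL',(136,228),.04),('TR',(200,225),.04),('BR',(206,311),.04),('BL',(139,319),.04)]: print(n,ray(ci,p,z)[:2].round(3))
c=cv2.resize(img[190:330,120:500],None,fx=2.1,fy=2.1,interpolation=cv2.INTER_CUBIC);cv2.imwrite('pics/crop1.png',c)
E
```

```text
hole (271, 241) [0.524 0.105]
hole (321, 239) [ 0.526 -0.014]
hole (378, 225) [ 0.556 -0.152]
((503.4307556152344, 104.83184814453125), (50.49924087524414, 109.94573974609375), 86.9920883178711)
((504.7730712890625, -15.083456039428711), (110.47769165039062, 50.29051208496094), 1.8265763521194458)
((537.002197265625, -151.99465942382812), (110.46574401855469, 50.3463020324707), 9.40826416015625)
gauge top [ 0.448 -0.373]
stand c [ 0.446 -0.371]
tray TL [0.565 0.429]
TR [0.568 0.275]
BR [0.367 0.255]
BL [0.353 0.409]
```

View pics/crop1.png

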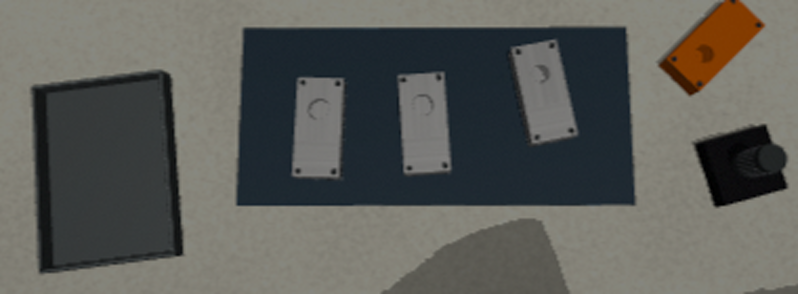

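Run:
```python
from h import *
s=bot.read_state();ci=bot.camera_info('wrist');R=s['tcp_rot']
print(R.T@(ci['eye']-s['position']),R.T@ci['attitude'],ci['camera_matrix'])
cv2.imwrite('pics/w0.png',bot.snapshot('wrist'))
```

```text
[ 0.08414339  0.00020714 -0.19935258] [[-1.34057292e-03 -9.54591378e-01 -2.97915263e-01]
 [ 9.99998307e-01 -9.04263760e-04 -1.60236256e-03]
 [ 1.26020751e-03 -2.97916907e-01  9.54590974e-01]] [[312.04169402   0.         321.07772034]
 [  0.         312.04169402 201.55471503]
 [  0.           0.           1.        ]]
```

View pics/w0.png

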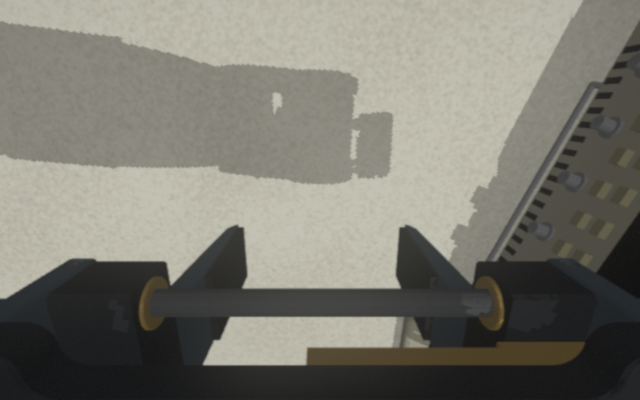

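Request:
send_rows([
  [[0.04,0.04,0.02],-7,0.0912],
  [[0.06,0.08,0.03],-14,0.0912],
  [[0.08,0.11,0.03],-20,0.0912],
  [[0.1,0.145,0.03],-20,0.0912],
  [[0.12,0.18,0.03],-20,0.0912],
  [[0.14,0.21,0.03],-20,0.0912],
  [[0.16,0.24,0.03],-20,0.0912],
  [[0.18,0.265,0.03],-20,0.0912],
  [[0.195,0.28,0.03],-20,0.0912],
  [[0.205,0.284,0.03],-20,0.0912],
  [[0.205,0.284,0.03],-20,0.0912],
  [[0.205,0.284,0.03],-20,0.0912],
  [[0.205,0.284,0.03],-20,0.0912],
])

```text
t: 1.23
position: [0.4469, -0.3735, 0.2162]
tcp_rot: [[1.0, 0.004, -0.0], [0.004, -1.0, 0.0], [-0.0, -0.0, -1.0]]
contact_force: [0.5, -0.7, 0.3]
finger_gap: 0.0915
```

Run:
```python
from h import *
s=bot.read_state();print(s['t'],s['position'],s['tcp_rot'].round(3),s['joint_vel'].round(2))
ci=bot.camera_info('wrist');img=bot.snapshot('wrist');cv2.imwrite('pics/w1.png',img);np.save('w1.npy',ci,allow_pickle=True)
```

```text
1.2333 [ 0.44690287 -0.37349701  0.21615992] [[ 1.     0.004 -0.   ]
 [ 0.004 -1.     0.   ]
 [-0.    -0.    -1.   ]] [-0.4  -0.22  0.37  0.15  0.03  0.15]
```

View pics/w1.png

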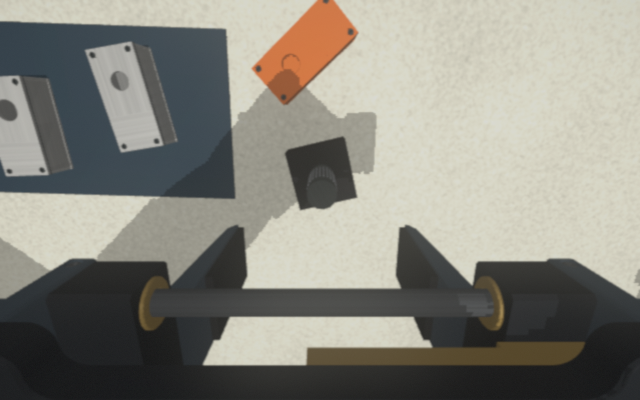

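Run:
```python
from h import *
ci=np.load('w1.npy',allow_pickle=True).item();img=cv2.imread('pics/w1.png')
r=rectify(img,ci,.39,.51,-.45,-.30,.121,4000);cv2.imwrite('pics/r1.png',r)
g=cv2.cvtColor(r,cv2.COLOR_BGR2GRAY)
print(ray(ci,(321,194),.121)[:2])
```

```text
[ 0.44686384 -0.37339387]
```

View pics/r1.png

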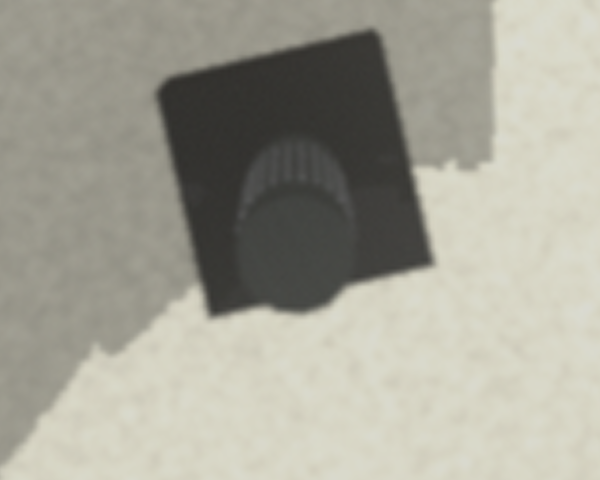

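Request:
send_rows([
  [[0,0,-0.035],0,0.0912],
  [[0,0,-0.07],0,0.0912],
  [[0,0,-0.1],0,0.0912],
  [[0,0,-0.13],0,0.0912],
  [[0,0,-0.145],0,0.0912],
  [[0,0,-0.145],0,0.05],
  [[0,0,-0.145],0,0.02],
  [[0,0,-0.145],0,0.02],
  [[0,0,-0.145],0,0.02],
  [[0,0,-0.145],0,0.02],
  [[0,0,-0.145],0,0.02],
  [[0,0,-0.145],0,0.02],
  [[0,0,-0.145],0,0.02],
])

```text
t: 2.37
position: [0.4477, -0.3728, 0.0717]
tcp_rot: [[1.0, 0.005, 0.0], [0.005, -1.0, -0.0], [0.0, 0.0, -1.0]]
contact_force: [-0.5, 0.4, -0.7]
finger_gap: 0.0403
```

Request:
send_rows([
  [[0,0,0],0,0.01],
  [[0,0,0],0,0.01],
  [[0,0,0],0,0.01],
  [[0,0,0],0,0.01],
  [[0,0,0],0,0.01],
])

```text
t: 2.78
position: [0.4476, -0.3728, 0.0714]
tcp_rot: [[1.0, 0.005, 0.0], [0.005, -1.0, -0.0], [0.0, 0.0, -1.0]]
contact_force: [0.6, -0.7, 1.4]
finger_gap: 0.0293
```

Request:
send_rows([
  [[0,0,0.03],0,0.01],
  [[0,0,0.065],0,0.01],
  [[0,0.02,0.095],0,0.01],
  [[0.002,0.06,0.1],0,0.01],
  [[0.005,0.1,0.1],0,0.01],
  [[0.01,0.14,0.1],0,0.01],
  [[0.01,0.18,0.1],0,0.01],
  [[0.01,0.22,0.1],0,0.01],
  [[0.01,0.26,0.1],0,0.01],
  [[0.01,0.3,0.1],0,0.01],
  [[0.01,0.34,0.1],0,0.01],
  [[0.01,0.38,0.1],0,0.01],
  [[0.01,0.42,0.1],0,0.01],
  [[0.01,0.455,0.1],0,0.01],
  [[0.01,0.478,0.1],0,0.01],
  [[0.01,0.478,0.1],0,0.01],
  [[0.01,0.478,0.1],0,0.01],
  [[0.01,0.478,0.1],0,0.01],
])

```text
t: 4.28
position: [0.4571, 0.105, 0.171]
tcp_rot: [[1.0, 0.005, -0.001], [0.005, -1.0, -0.0], [-0.001, 0.0, -1.0]]
contact_force: [-0.1, -0.1, -2.5]
finger_gap: 0.0294
```

```bash
cat > look.py <<'E'
from h import *
import sys
n,x,y=sys.argv[1],float(sys.argv[2]),float(sys.argv[3])
s=bot.read_state();print(s['t'],s['position'],s['contact_force'].round(1),s['finger_gap'],np.degrees(np.arctan2(s['tcp_rot'][1,0],s['tcp_rot'][0,0])))
ci=bot.camera_info('wrist');img=bot.snapshot('wrist');np.save(n+'.npy',ci,allow_pickle=True)
cv2.imwrite(f'pics/{n}.png',img)
r=rectify(img,ci,x-.06,x+.06,y-.06,y+.06,.043,5000);cv2.imwrite(f'pics/{n}r.png',r)
E
python3 look.py w2 .524 .105
```

```text
4.2833 [0.45714994 0.10497979 0.17104487] [-0.1 -0.1 -2.5] 0.029422396151630333 0.2918553551322113
```

View pics/w2.png

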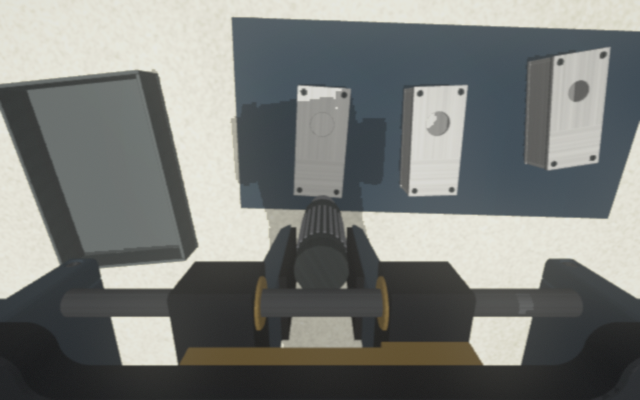

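View pics/w2r.png

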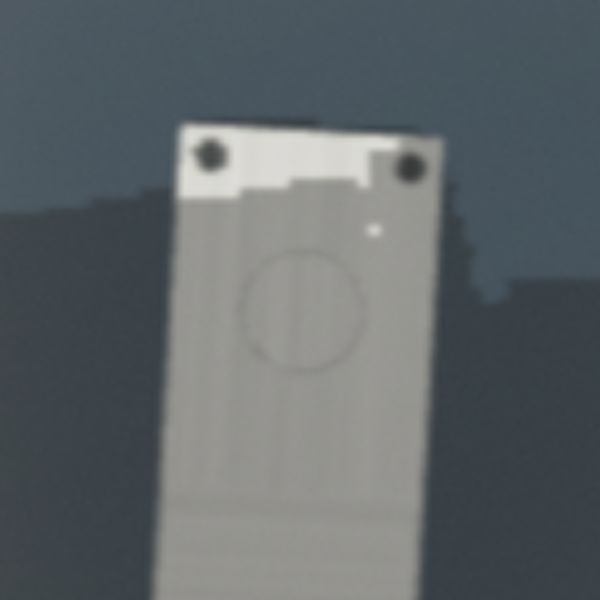

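Run:
```python
from h import *
ci=np.load('w2.npy',allow_pickle=True).item();img=cv2.imread('pics/w2.png')
r=rectify(img,ci,.43,.50,.07,.14,.171+.0496,7000);cv2.imwrite('pics/r2.png',r)
```

```text
(no output)
```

View pics/r2.png

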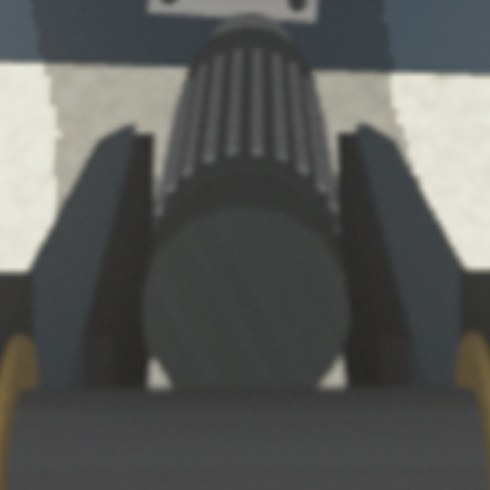

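Request:
send_rows([
  [[0.035,0,0],0,0.01],
  [[0.06,0,-0.015],0,0.01],
  [[0.066,0,-0.035],0,0.01],
  [[0.066,0,-0.05],0,0.01],
  [[0.066,0,-0.058],0,0.01],
  [[0.066,0,-0.06],0,0.01],
  [[0.066,0,-0.06],0,0.01],
  [[0.066,0,-0.06],0,0.01],
])

```text
t: 5.0
position: [0.5238, 0.105, 0.1121]
tcp_rot: [[1.0, 0.004, 0.001], [0.004, -1.0, 0.0], [0.001, -0.0, -1.0]]
contact_force: [-1.3, 0.1, -2.5]
finger_gap: 0.0292
```

Run:
```python
from h import *
s=bot.read_state();print(s['t'],s['position'],s['contact_force'])
cv2.imwrite('pics/w3.png',cv2.resize(bot.snapshot('wrist')[150:320,220:420],None,fx=3,fy=3))
cv2.imwrite('pics/s3.png',cv2.resize(bot.snapshot('side')[150:280,210:350],None,fx=4,fy=4,interpolation=2))
```

```text
5.0 [0.52376105 0.10504627 0.11207629] [-1.34083229  0.09123899 -2.54487572]
```

View pics/w3.png

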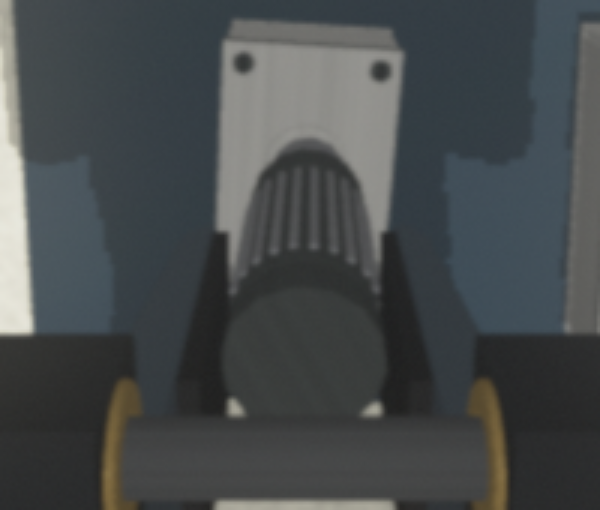

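View pics/s3.png

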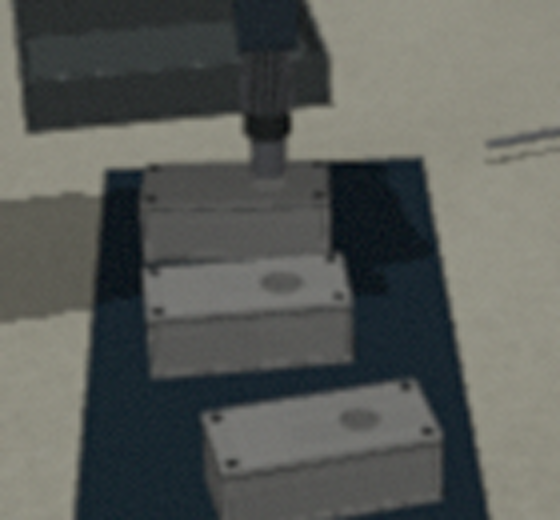

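Request:
send_rows([
  [[0,0,-0.003],0,0.01],
  [[0,0,-0.005],0,0.01],
  [[0,0,-0.006],0,0.01],
  [[0,0,-0.007],0,0.01],
  [[0,0,-0.008],0,0.01],
  [[0,0,-0.009],0,0.01],
  [[0,0,-0.01],0,0.01],
  [[0,0,-0.01],0,0.01],
  [[0,0,-0.01],0,0.01],
])

```text
t: 5.85
position: [0.5235, 0.1053, 0.1013]
tcp_rot: [[1.0, 0.005, -0.0], [0.005, -1.0, -0.0], [-0.0, 0.0, -1.0]]
contact_force: [-0.2, 0.2, -2.5]
finger_gap: 0.0291
```

Request:
send_rows([
  [[0,0,-0.004],0,0.01],
  [[0,0,-0.008],0,0.01],
  [[0,0,-0.012],0,0.01],
  [[0,0,-0.016],0,0.01],
  [[0,0,-0.019],0,0.01],
  [[0,0,-0.021],0,0.01],
  [[0,0,-0.022],0,0.01],
  [[0,0,-0.023],0,0.01],
  [[0,0,-0.0235],0,0.01],
  [[0,0,-0.0235],0,0.01],
])

```text
t: 6.68
position: [0.524, 0.1054, 0.0784]
tcp_rot: [[1.0, 0.005, 0.001], [0.005, -1.0, 0.0], [0.001, -0.0, -1.0]]
contact_force: [-1.7, -1.3, 4.4]
finger_gap: 0.0294
```

Request:
send_rows([
  [[0,0,-0.0005],0,0.01],
  [[0,0,-0.001],0,0.01],
  [[0,0,-0.001],0,0.01],
])

```text
t: 6.93
position: [0.5247, 0.1054, 0.0783]
tcp_rot: [[1.0, 0.005, 0.002], [0.005, -1.0, 0.0], [0.002, -0.0, -1.0]]
contact_force: [-4.4, -1.4, 17.8]
finger_gap: 0.029
```

Request:
send_rows([
  [[0,0,0.005],0,0.01],
  [[0,0,0.02],0,0.01],
  [[0,0,0.045],0,0.01],
  [[0,0,0.075],0,0.01],
  [[-0.02,-0.02,0.093],0,0.01],
  [[-0.04,-0.055,0.093],0,0.01],
  [[-0.06,-0.09,0.093],0,0.01],
  [[-0.066,-0.12,0.093],0,0.01],
  [[-0.066,-0.12,0.093],0,0.01],
  [[-0.066,-0.12,0.093],0,0.01],
  [[-0.066,-0.12,0.093],0,0.01],
])

```text
t: 7.85
position: [0.4578, -0.0146, 0.1701]
tcp_rot: [[1.0, 0.004, 0.001], [0.004, -1.0, 0.0], [0.001, -0.0, -1.0]]
contact_force: [0.2, 1.0, -2.4]
finger_gap: 0.0294
```

```bash
python3 look.py w4 .524 -.015
```

```text
7.85 [ 0.45778971 -0.01458209  0.17007647] [ 0.2  1.  -2.4] 0.029358518583157273 0.23171472075373187
```

View pics/w4.png

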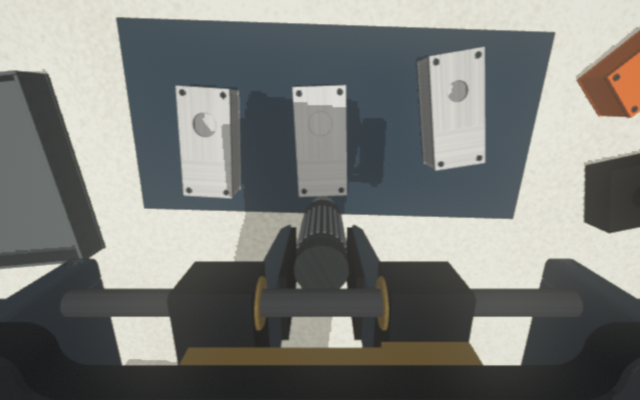

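View pics/w4r.png

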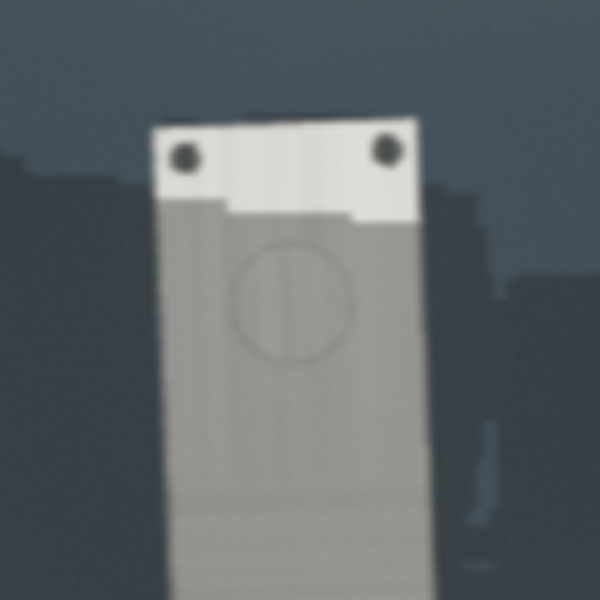

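Request:
send_rows([
  [[0.035,0.001,0],0,0.01],
  [[0.06,0.001,-0.015],0,0.01],
  [[0.067,0.0015,-0.035],0,0.01],
  [[0.067,0.0015,-0.05],0,0.01],
  [[0.067,0.0015,-0.058],0,0.01],
  [[0.067,0.0015,-0.06],0,0.01],
  [[0.067,0.0015,-0.06],0,0.01],
  [[0.067,0.0015,-0.062],0,0.01],
  [[0.067,0.0015,-0.063],0,0.01],
  [[0.067,0.0015,-0.064],0,0.01],
  [[0.067,0.0015,-0.065],0,0.01],
  [[0.067,0.0015,-0.066],0,0.01],
  [[0.067,0.0015,-0.067],0,0.01],
  [[0.067,0.0015,-0.067],0,0.01],
])

```text
t: 9.07
position: [0.5245, -0.0132, 0.1028]
tcp_rot: [[1.0, 0.005, 0.0], [0.005, -1.0, 0.0], [0.0, -0.0, -1.0]]
contact_force: [0.5, 0.1, -1.9]
finger_gap: 0.0294
```

Request:
send_rows([
  [[0,0,-0.004],0,0.01],
  [[0,0,-0.008],0,0.01],
  [[0,0,-0.012],0,0.01],
  [[0,0,-0.016],0,0.01],
  [[0,0,-0.019],0,0.01],
  [[0,0,-0.022],0,0.01],
  [[0,0,-0.0235],0,0.01],
  [[0,0,-0.0245],0,0.01],
  [[0,0,-0.025],0,0.01],
  [[0,0,-0.0255],0,0.01],
  [[0,0,-0.0255],0,0.01],
])

```text
t: 9.98
position: [0.5253, -0.0132, 0.0783]
tcp_rot: [[1.0, 0.005, 0.001], [0.005, -1.0, -0.0], [0.001, 0.0, -1.0]]
contact_force: [-4.3, -0.4, 12.9]
finger_gap: 0.0294
```

Request:
send_rows([
  [[0,0,0.005],0,0.01],
  [[0,0,0.02],0,0.01],
  [[0,0,0.045],0,0.01],
  [[0,0,0.075],0,0.01],
  [[-0.01,-0.02,0.093],0,0.01],
  [[-0.02,-0.06,0.093],0,0.01],
  [[-0.03,-0.1,0.093],0,0.01],
  [[-0.034,-0.137,0.093],0,0.01],
  [[-0.034,-0.137,0.093],0,0.01],
  [[-0.034,-0.137,0.093],0,0.01],
  [[-0.034,-0.137,0.093],0,0.01],
])

```text
t: 10.9
position: [0.4904, -0.1501, 0.1704]
tcp_rot: [[1.0, 0.004, -0.0], [0.004, -1.0, 0.0], [-0.0, -0.0, -1.0]]
contact_force: [0.6, 1.1, -2.2]
finger_gap: 0.0291
```

```bash
python3 look.py w5 .556 -.152
```

```text
10.9 [ 0.49036579 -0.15010332  0.17035725] [ 0.6  1.1 -2.2] 0.029079952015922905 0.22689506417962
```

View pics/w5.png

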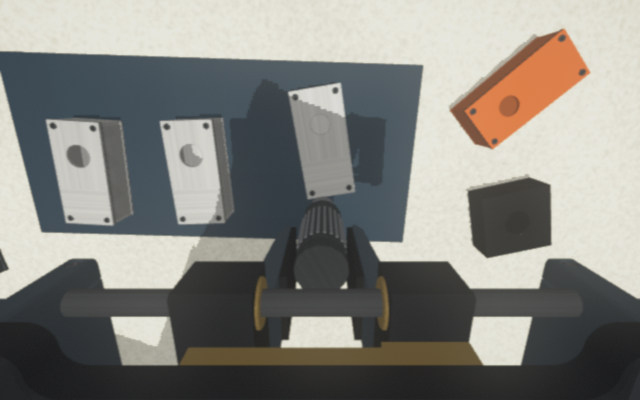

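View pics/w5r.png

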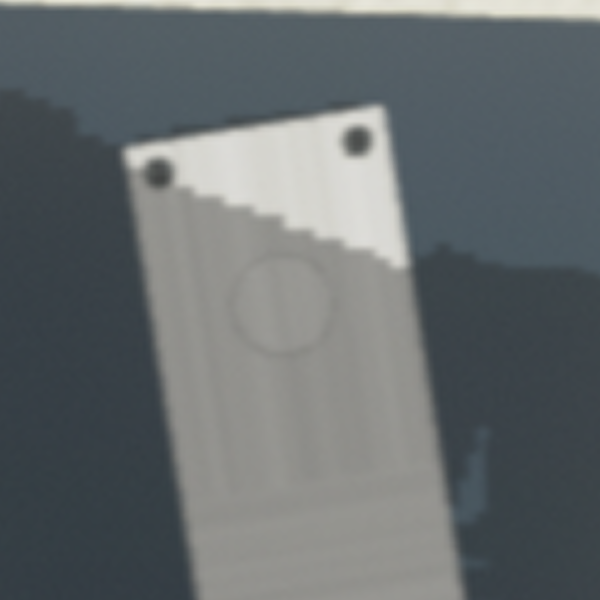

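Request:
send_rows([
  [[0.035,0.001,0],0,0.01],
  [[0.06,0.0015,-0.015],0,0.01],
  [[0.066,0.0015,-0.035],0,0.01],
  [[0.066,0.0015,-0.05],0,0.01],
  [[0.066,0.0015,-0.058],0,0.01],
  [[0.066,0.0015,-0.06],0,0.01],
  [[0.066,0.0015,-0.061],0,0.01],
  [[0.066,0.0015,-0.062],0,0.01],
  [[0.066,0.0015,-0.063],0,0.01],
  [[0.066,0.0015,-0.064],0,0.01],
  [[0.066,0.0015,-0.065],0,0.01],
  [[0.066,0.0015,-0.0655],0,0.01],
  [[0.066,0.0015,-0.066],0,0.01],
  [[0.066,0.0015,-0.066],0,0.01],
])

```text
t: 12.12
position: [0.5578, -0.149, 0.1057]
tcp_rot: [[1.0, 0.004, 0.003], [0.004, -1.0, -0.0], [0.003, 0.001, -1.0]]
contact_force: [0.1, 2.1, 10.1]
finger_gap: 0.0292
```

Request:
send_rows([
  [[0,0,-0.0005],0,0.01],
  [[0,0,-0.001],0,0.01],
  [[0,0,-0.001],0,0.01],
])

```text
t: 12.37
position: [0.5585, -0.1491, 0.1054]
tcp_rot: [[1.0, 0.004, 0.004], [0.004, -1.0, -0.001], [0.004, 0.001, -1.0]]
contact_force: [-1.0, 2.4, 16.5]
finger_gap: 0.0296
```

Run:
```python
from h import *
cv2.imwrite('pics/s6.png',cv2.resize(bot.snapshot('side')[200:300,210:350],None,fx=4,fy=4,interpolation=2))
```

```text
(no output)
```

View pics/s6.png

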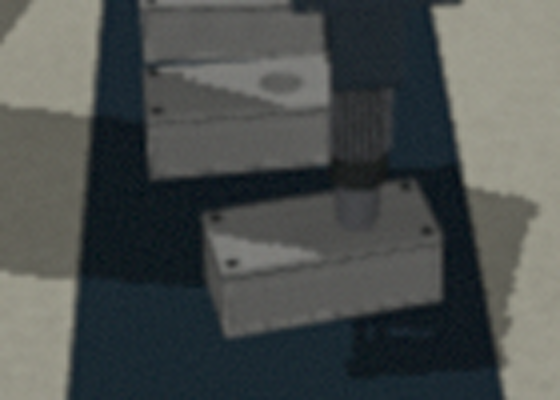

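Request:
send_rows([
  [[0,0,0.005],0,0.01],
  [[0,0,0.025],0,0.01],
  [[0,0,0.055],0,0.01],
  [[-0.015,-0.025,0.067],0,0.01],
  [[-0.03,-0.06,0.067],0,0.01],
  [[-0.045,-0.095,0.067],0,0.01],
  [[-0.06,-0.13,0.067],0,0.01],
  [[-0.075,-0.165,0.067],0,0.01],
  [[-0.095,-0.2,0.067],0,0.01],
  [[-0.109,-0.224,0.067],0,0.01],
  [[-0.109,-0.224,0.067],0,0.01],
  [[-0.109,-0.224,0.067],0,0.01],
  [[-0.109,-0.224,0.067],0,0.01],
])

```text
t: 13.5
position: [0.4475, -0.3723, 0.1703]
tcp_rot: [[1.0, 0.004, -0.0], [0.004, -1.0, 0.0], [-0.0, -0.0, -1.0]]
contact_force: [0.2, 0.1, -2.1]
finger_gap: 0.0295
```

Run:
```python
from h import *
s=bot.read_state();ci=bot.camera_info('wrist');img=bot.snapshot('wrist');p=s['position'];print(p)
r=rectify(img,ci,p[0]-.035,p[0]+.035,p[1]-.035,p[1]+.035,p[2]+.0496,7000);cv2.imwrite('pics/r7.png',r)
cv2.imwrite('pics/w7.png',img)
cv2.imwrite('pics/s7.png',cv2.resize(bot.snapshot('side')[240:390,180:310],None,fx=4,fy=4,interpolation=2))
```

```text
[ 0.44746078 -0.37232258  0.17031666]
```

View pics/r7.png

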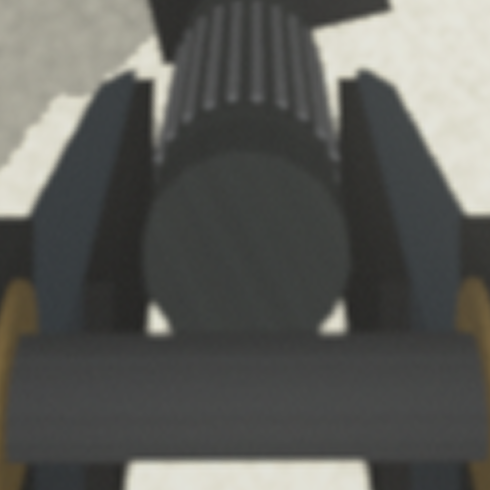

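View pics/s7.png

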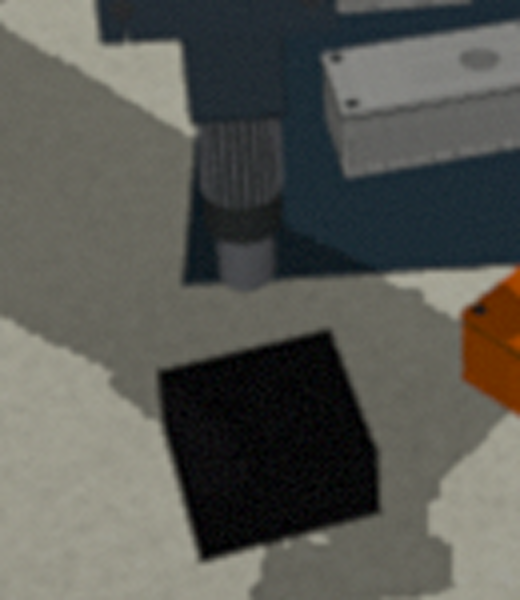

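Request:
send_rows([
  [[0,-0.0005,-0.03],0,0.01],
  [[0,-0.0005,-0.055],0,0.01],
  [[0,-0.0005,-0.068],0,0.01],
  [[0,-0.0005,-0.074],0,0.01],
  [[0,-0.0005,-0.08],0,0.01],
  [[0,-0.0005,-0.087],0,0.01],
  [[0,-0.0005,-0.093],0,0.01],
  [[0,-0.0005,-0.097],0,0.01],
  [[0,-0.0005,-0.0985],0,0.01],
  [[0,-0.0005,-0.0985],0,0.01],
  [[0,-0.0005,-0.0985],0,0.01],
])

```text
t: 14.52
position: [0.4476, -0.3733, 0.0721]
tcp_rot: [[1.0, 0.005, 0.0], [0.005, -1.0, -0.0], [0.0, 0.0, -1.0]]
contact_force: [0.5, -0.8, -2.5]
finger_gap: 0.0291
```

Request:
send_rows([
  [[0,0,-0.0007],0,0.01],
  [[0,0,-0.001],0,0.01],
  [[0,0,-0.001],0,0.01],
  [[0,0,-0.001],0,0.05],
  [[0,0,-0.001],0,0.09],
  [[0,0,-0.001],0,0.09],
  [[0,0,-0.001],0,0.09],
  [[0,0,-0.001],0,0.09],
  [[0,0,-0.001],0,0.09],
  [[0,0,-0.001],0,0.09],
  [[0,0,-0.001],0,0.09],
  [[0,0,-0.001],0,0.09],
  [[0,0,-0.001],0,0.09],
])

```text
t: 15.6
position: [0.4475, -0.3732, 0.0709]
tcp_rot: [[1.0, 0.005, 0.0], [0.005, -1.0, -0.0], [0.0, 0.0, -1.0]]
contact_force: [-0.4, -0.0, 0.1]
finger_gap: 0.0895
```

Request:
send_rows([
  [[0,0,0.035],0,0.09],
  [[0,0,0.075],0,0.09],
  [[0,0,0.11],0,0.09],
  [[0,0.02,0.13],0,0.09],
  [[0,0.06,0.13],0,0.09],
  [[0.005,0.1,0.13],0,0.09],
  [[0.01,0.14,0.13],0,0.09],
  [[0.015,0.18,0.13],5,0.09],
  [[0.02,0.21,0.13],9.3,0.09],
  [[0.023,0.223,0.13],9.3,0.09],
  [[0.023,0.223,0.13],9.3,0.09],
  [[0.023,0.223,0.13],9.3,0.09],
  [[0.023,0.223,0.13],9.3,0.09],
])

```text
t: 16.68
position: [0.4705, -0.1508, 0.2009]
tcp_rot: [[0.986, 0.166, 0.0], [0.166, -0.986, -0.0], [0.0, 0.0, -1.0]]
contact_force: [0.3, -0.3, -0.4]
finger_gap: 0.0895
```

```bash
python3 look.py w8 .537 -.152
python3 - <<'E'
from h import *
img=bot.snapshot('top');cv2.imwrite('pics/top8.png',img);ci=bot.camera_info('top')
c=cv2.resize(img[180:330,120:520],None,fx=2,fy=2,interpolation=cv2.INTER_CUBIC);cv2.imwrite('pics/crop8.png',c)
E
```

```text
16.6833 [ 0.47053766 -0.15076588  0.20088952] [ 0.3 -0.3 -0.4] 0.08947722324420926 9.542614927632908
```

View pics/w8.png

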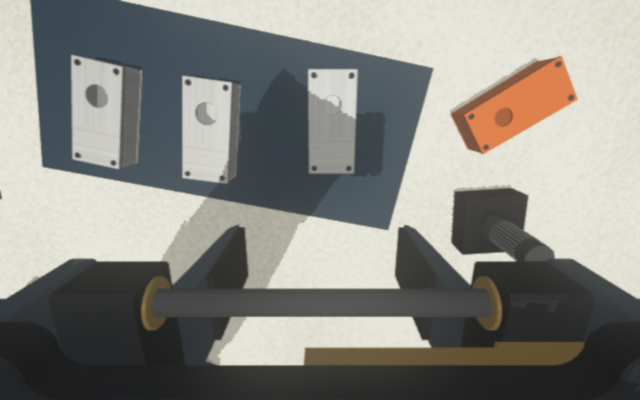

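View pics/w8r.png

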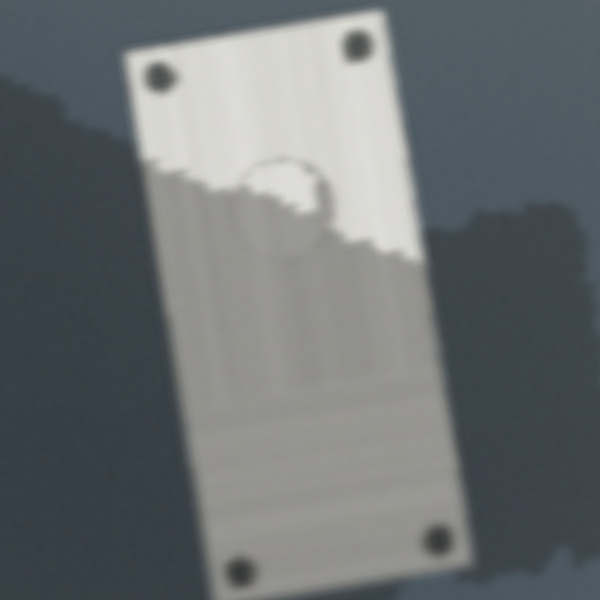

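View pics/crop8.png

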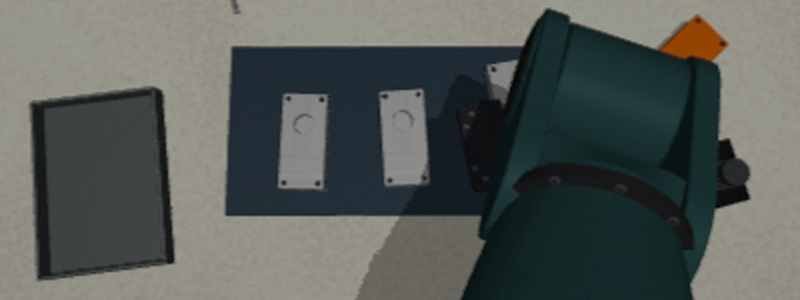

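Request:
send_rows([
  [[0.03,-0.001,0],-0.4,0.09],
  [[0.055,-0.001,-0.02],-0.4,0.09],
  [[0.065,-0.001,-0.05],-0.4,0.09],
  [[0.065,-0.001,-0.085],-0.4,0.09],
  [[0.065,-0.001,-0.12],-0.4,0.09],
  [[0.065,-0.001,-0.145],-0.4,0.09],
  [[0.065,-0.001,-0.165],-0.4,0.09],
  [[0.065,-0.001,-0.18],-0.4,0.09],
  [[0.065,-0.001,-0.186],-0.4,0.09],
  [[0.065,-0.001,-0.186],-0.4,0.09],
])

```text
t: 17.62
position: [0.5346, -0.1516, 0.0135]
tcp_rot: [[0.987, 0.158, -0.002], [0.158, -0.987, 0.001], [-0.002, -0.001, -1.0]]
contact_force: [-0.1, -0.0, 0.5]
finger_gap: 0.0899
```

Request:
send_rows([
  [[0,0,0],0,0.06],
  [[0,0,0],0,0.03],
  [[0,0,0],0,0.03],
  [[0,0,0],0,0.03],
  [[0,0,0],0,0.03],
  [[0,0,0],0,0.03],
  [[0,0,0],0,0.03],
  [[0,0,0],0,0.03],
  [[0,0,0],0,0.03],
  [[0,0,0],0,0.03],
  [[0,0,0],0,0.03],
])

```text
t: 18.53
position: [0.5363, -0.1512, 0.0157]
tcp_rot: [[0.987, 0.159, 0.001], [0.159, -0.987, -0.0], [0.001, 0.0, -1.0]]
contact_force: [-1.3, 2.0, 10.0]
finger_gap: 0.03
```

Run:
```python
from h import *
print(bot.read_state()['finger_gap'],bot.read_state()['contact_force'])
cv2.imwrite('pics/w9.png',bot.snapshot('wrist'))
cv2.imwrite('pics/s9.png',cv2.resize(bot.snapshot('side')[200:320,200:360],None,fx=4,fy=4,interpolation=2))
```

```text
0.030012115092567525 [-1.25275886  2.04240022 10.03709532]
```

View pics/w9.png

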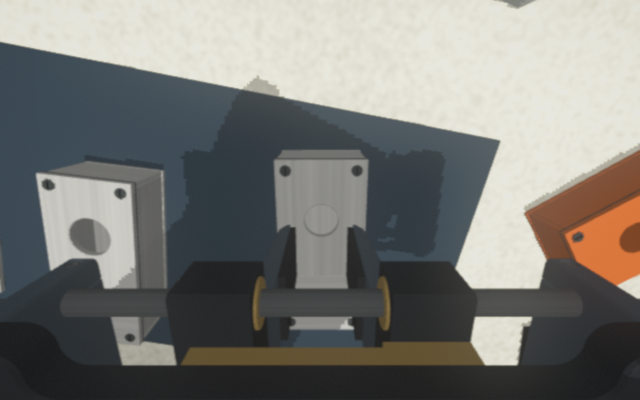

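View pics/s9.png

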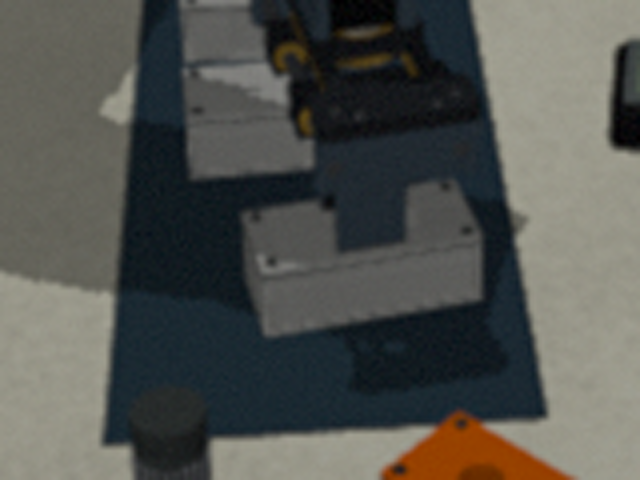

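Run:
```python
from h import *
s=bot.read_state();print(s['tau'],s['moment'],s['joint_vel'])
p=s['position'];R=s['tcp_rot'];img=bot.snapshot('side');ci=bot.camera_info('side')
big=cv2.resize(img[200:320,200:360],None,fx=5,fy=5,interpolation=2)
def dot(P,c):
    q=(proj(ci,P)-[200,200])*5;cv2.circle(big,tuple(int(v) for v in q),4,c,-1)
for sx in(-.016,.016):
    for sy,c in((-.015,(0,0,255)),(.015,(0,255,255)),(-.028,(0,255,0))):
        dot(p+R@[sx,-sy,0],c)
        dot(p+R@[sx,-sy,-.028],c)
cv2.imwrite('pics/s10.png',big)
w=bot.snapshot('wrist');cv2.imwrite('pics/w10.png',cv2.resize(w[130:350,220:420],None,fx=2.7,fy=2.7,interpolation=2))
```

```text
[-1.29196912e+00 -6.02142906e+01 -2.65144265e+01 -3.26374071e-01
 -4.29714667e-01 -1.59305409e-04] [0.49503137 0.16368064 0.01871444] [-0.00028498 -0.0134872  -0.08881116  0.01391206 -0.12881485  0.00114279]
```

View pics/s10.png

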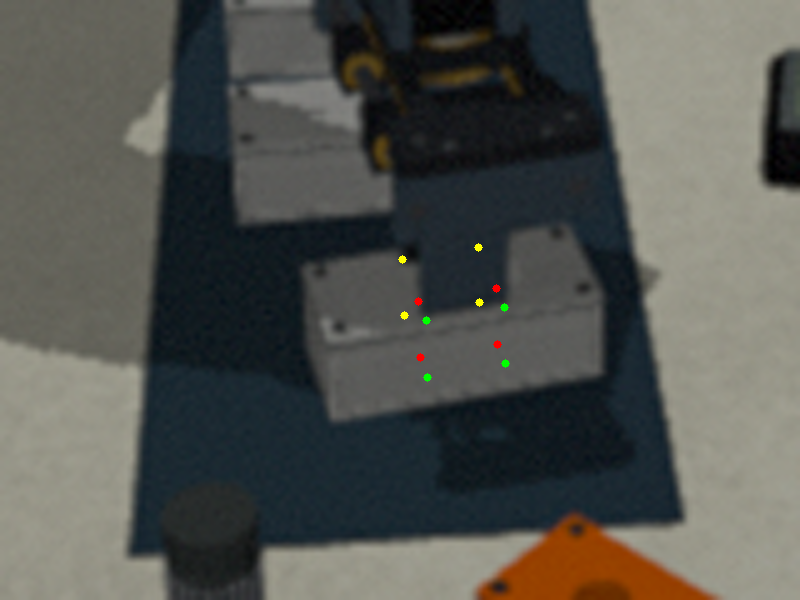

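View pics/w10.png

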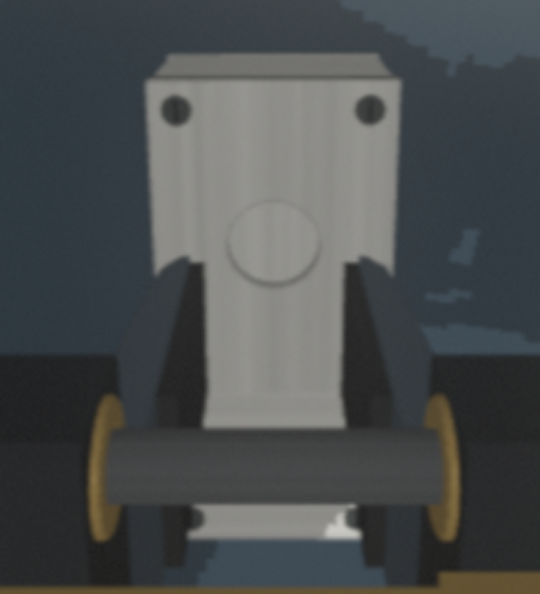

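Request:
send_rows([
  [[0,0,0],0,0.06],
  [[0,0,0],0,0.06],
  [[0,0,0],0,0.06],
  [[0,0,0],0,0.06],
  [[0,0,0],0,0.06],
])

```text
t: 19.15
position: [0.5363, -0.1514, 0.0154]
tcp_rot: [[0.987, 0.159, 0.002], [0.159, -0.987, -0.0], [0.001, 0.001, -1.0]]
contact_force: [1.7, -0.4, 2.7]
finger_gap: 0.0591
```

Run:
```python
from h import *
s=bot.read_state();print(s['position'])
img=bot.snapshot('side');big=cv2.resize(img[200:320,200:360],None,fx=5,fy=5,interpolation=2);cv2.imwrite('pics/s11.png',big)
```

```text
[ 0.53632379 -0.15141681  0.0153567 ]
```

View pics/s11.png

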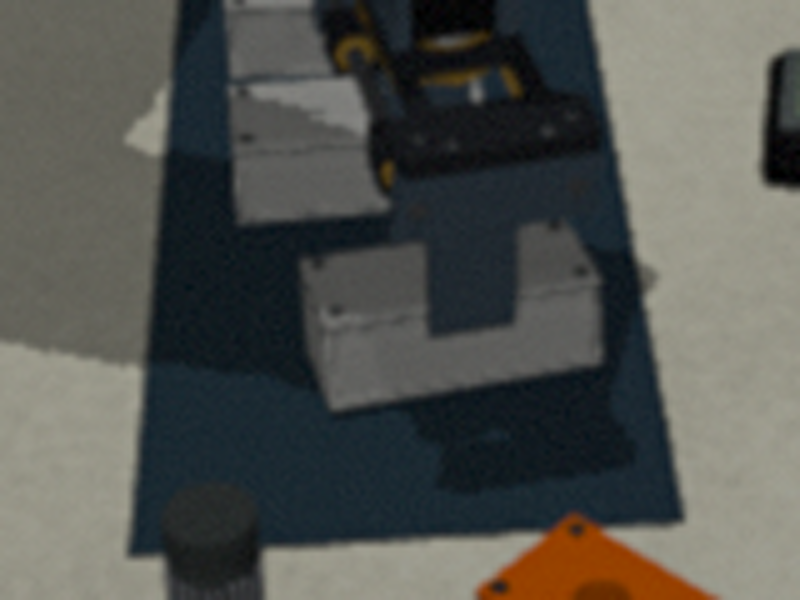

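Run:
```python
from h import *
s=bot.read_state();print(s['position'],s['contact_force'],s['finger_gap'])
img=bot.snapshot('side');big=cv2.resize(img[220:310,240:340],None,fx=6,fy=6,interpolation=2);ci=bot.camera_info('side')
p=s['position'];R=s['tcp_rot']
for sx in(-.016,.016):
  for sy,c in((-.0295,(0,0,255)),(-.043,(0,255,0))):
    for z in (0,-.028):
        q=(proj(ci,p+R@[sx,-sy,z])-[240,220])*6;cv2.circle(big,tuple(int(v) for v in q),4,c,-1)
# box bottom/top corners expected
a=np.radians(9.1);c0=np.array([.536,-.1516])
for ux in(-.056,.056):
  for uy in(-.026,.026):
    for z in(.003,.043):
      P=[c0[0]+ux*np.cos(a)-uy*np.sin(a),c0[1]+ux*np.sin(a)+uy*np.cos(a),z]
      q=(proj(ci,P)-[240,220])*6;cv2.circle(big,tuple(int(v) for v in q),3,(255,255,0),-1)
cv2.imwrite('pics/s12.png',big)
w=bot.snapshot('wrist');cv2.imwrite('pics/w12.png',cv2.resize(w[130:350,200:440],None,fx=2.7,fy=2.7,interpolation=2))
```

```text
[ 0.53627034 -0.15134962  0.01527438] [ 2.55062    -0.42339503  4.24460762] 0.05973388540533396
```

View pics/s12.png

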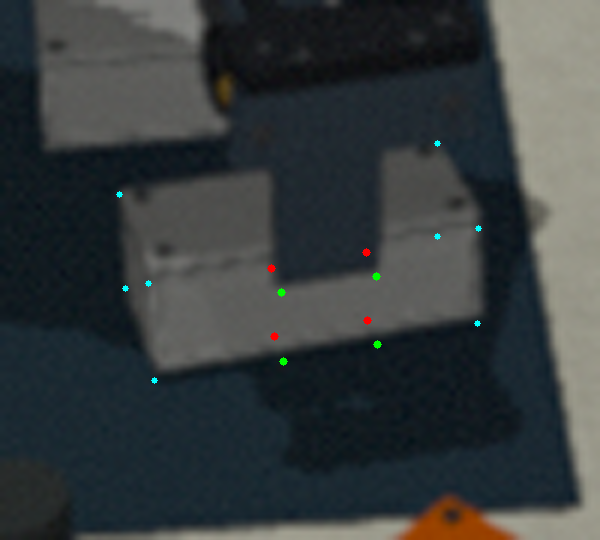

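View pics/w12.png

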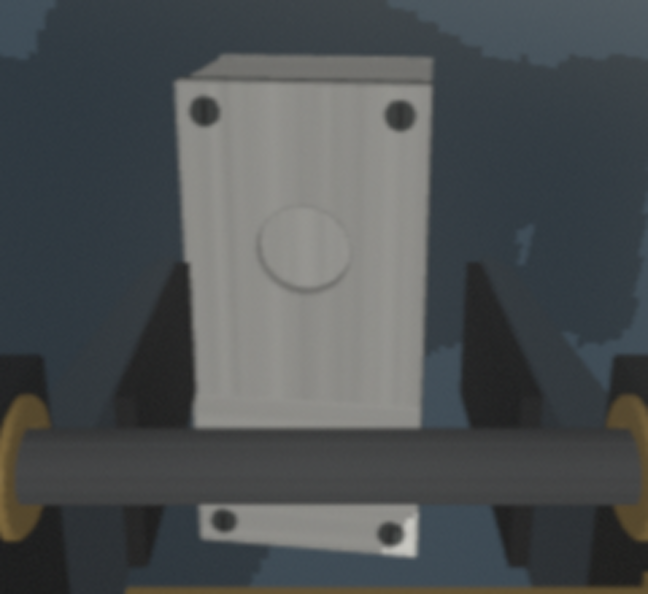

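Request:
send_rows([
  [[0,0,0.01],0,0.06],
  [[0,0,0.03],0,0.075],
  [[0,0,0.06],0,0.09],
  [[0,0,0.095],0,0.09],
  [[-0.015,0,0.13],0,0.09],
  [[-0.04,0,0.16],0,0.09],
  [[-0.065,0,0.185],0,0.09],
  [[-0.065,0,0.185],0,0.09],
  [[-0.065,0,0.185],0,0.09],
  [[-0.065,0,0.185],0,0.09],
])

```text
t: 20.13
position: [0.4703, -0.151, 0.1997]
tcp_rot: [[0.987, 0.159, -0.0], [0.159, -0.987, 0.0], [-0.0, -0.0, -1.0]]
contact_force: [-0.2, 0.1, 0.4]
finger_gap: 0.0898
```

```bash
python3 look.py w13 .537 -.152;python3 - <<'E'
from h import *
img=bot.snapshot('side');big=cv2.resize(img[170:350,210:370],None,fx=4,fy=4,interpolation=2);cv2.imwrite('pics/s13.png',big[:600])
E
```

```text
20.1333 [ 0.47025961 -0.15103357  0.19965994] [-0.2  0.1  0.4] 0.08976989942840075 9.163531554732632
```

View pics/w13.png

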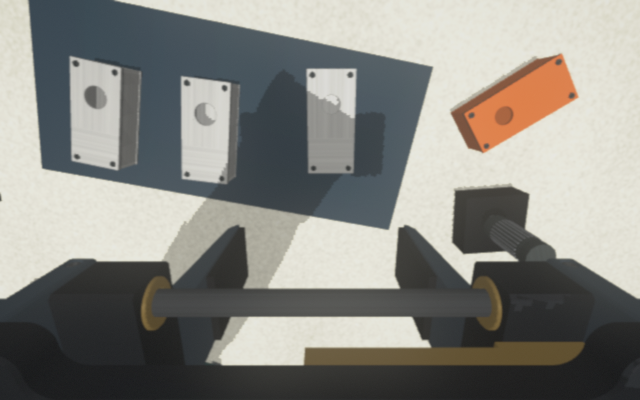

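View pics/w13r.png

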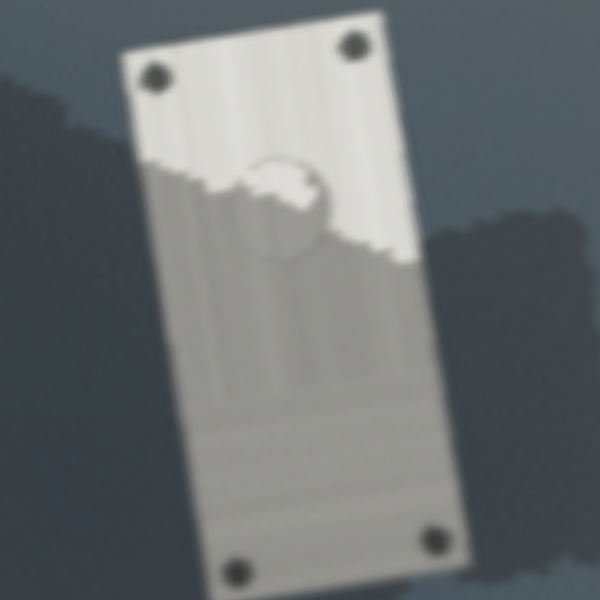

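View pics/s13.png

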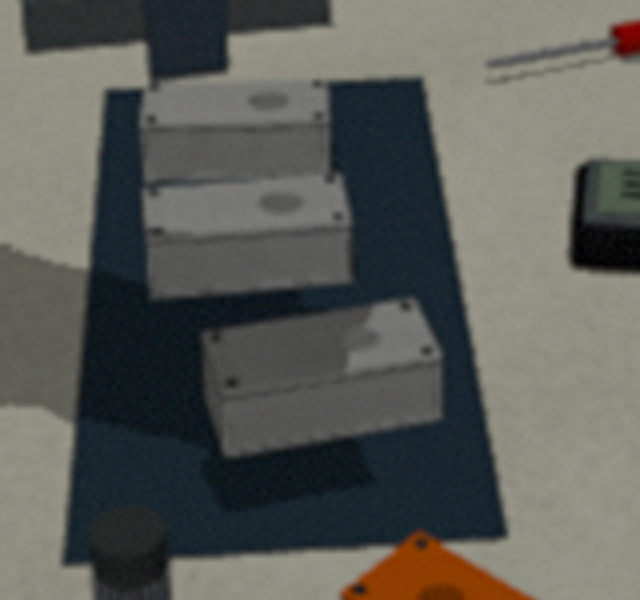

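Run:
```python
from h import *
s=bot.read_state();p=s['position'];R=s['tcp_rot'];ci=bot.camera_info('side');cw=bot.camera_info('wrist')
for z in(0,-.015,-.02,-.025,-.03):
  print(z,[proj(ci,p+R@[sx,-sy,z]).round(1) for sx in(-.016,.016) for sy in(-.045,-.059)],'wrist',[proj(cw,p+R@[.016,sy,z]).round(0) for sy in(-.045,.045)])
```

```text
0 [array([248.1, 201.9]), array([249.4, 205.7]), array([265.8, 199.6]), array([267.4, 203.3])] wrist [array([254., 210.]), array([388., 210.])]
-0.015 [array([247.6, 194.5]), array([248.9, 198.3]), array([265.5, 192.2]), array([267. , 195.9])] wrist [array([249., 218.]), array([393., 218.])]
-0.02 [array([247.4, 192. ]), array([248.8, 195.8]), array([265.4, 189.8]), array([266.9, 193.5])] wrist [array([248., 221.]), array([394., 220.])]
-0.025 [array([247.3, 189.5]), array([248.6, 193.3]), array([265.3, 187.3]), array([266.8, 191. ])] wrist [array([246., 224.]), array([396., 223.])]
-0.03 [array([247.1, 187. ]), array([248.4, 190.7]), array([265.1, 184.8]), array([266.7, 188.5])] wrist [array([244., 227.]), array([398., 227.])]
```

Request:
send_rows([
  [[0.03,-0.0005,0],0,0.0912],
  [[0.055,-0.0005,-0.02],0,0.0912],
  [[0.066,-0.0005,-0.05],0,0.0912],
  [[0.066,-0.0005,-0.085],0,0.0912],
  [[0.066,-0.0005,-0.12],0,0.0912],
  [[0.066,-0.0005,-0.145],0,0.0912],
  [[0.066,-0.0005,-0.165],0,0.0912],
  [[0.066,-0.0005,-0.18],0,0.0912],
  [[0.066,-0.0005,-0.188],0,0.0912],
  [[0.066,-0.0005,-0.194],0,0.0912],
  [[0.066,-0.0005,-0.2],0,0.0912],
  [[0.066,-0.0005,-0.205],0,0.0912],
  [[0.066,-0.0005,-0.205],0,0.0912],
])

```text
t: 21.32
position: [0.5364, -0.1516, -0.0056]
tcp_rot: [[0.987, 0.159, -0.0], [0.159, -0.987, 0.0], [-0.0, -0.0, -1.0]]
contact_force: [-0.3, -0.9, -0.7]
finger_gap: 0.091
```

Run:
```python
from h import *
img=bot.snapshot('side');big=cv2.resize(img[220:310,240:340],None,fx=6,fy=6,interpolation=2);cv2.imwrite('pics/s14.png',big)
w=bot.snapshot('wrist');cv2.imwrite('pics/w14.png',cv2.resize(w[130:350,180:460],None,fx=2.5,fy=2.5,interpolation=2))
```

```text
(no output)
```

View pics/s14.png

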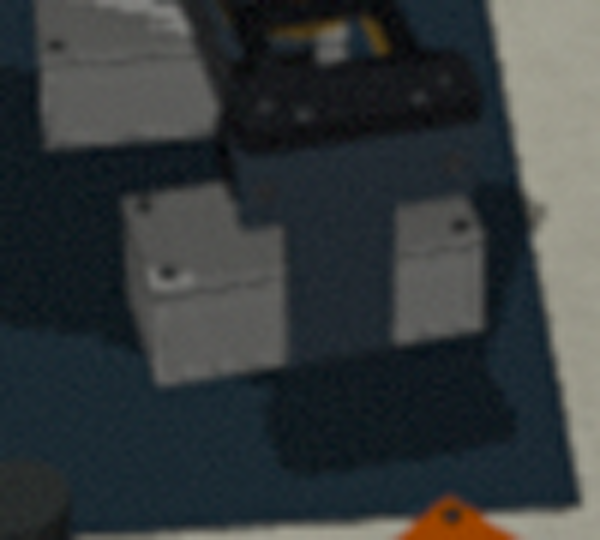

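View pics/w14.png

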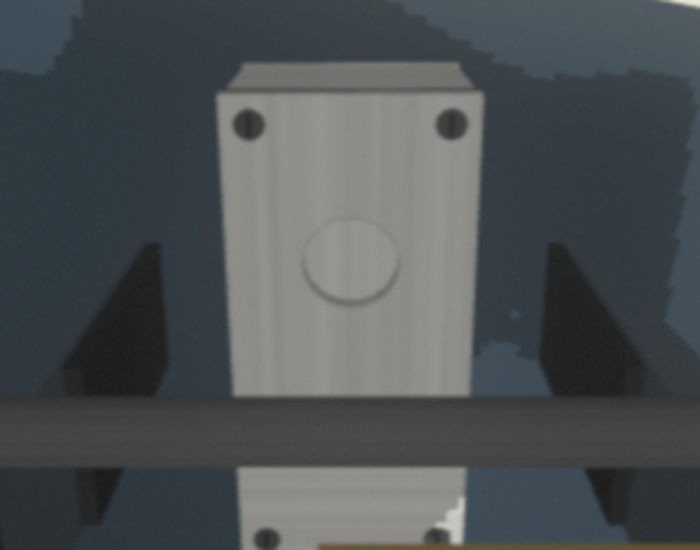

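Request:
send_rows([
  [[0,0,-0.004],0,0.0912],
  [[0,0,-0.007],0,0.0912],
  [[0,0,-0.007],0,0.07],
  [[0,0,-0.007],0,0.045],
  [[0,0,-0.007],0,0.03],
  [[0,0,-0.007],0,0.03],
  [[0,0,-0.007],0,0.03],
  [[0,0,-0.007],0,0.03],
  [[0,0,-0.007],0,0.03],
  [[0,0,-0.007],0,0.03],
  [[0,0,-0.007],0,0.03],
  [[0,0,-0.007],0,0.03],
])

```text
t: 22.42
position: [0.5366, -0.1517, -0.0121]
tcp_rot: [[0.987, 0.159, 0.0], [0.159, -0.987, 0.0], [0.0, -0.0, -1.0]]
contact_force: [-1.2, 0.6, 1.7]
finger_gap: 0.0519
```

Request:
send_rows([
  [[0,0,0.01],0,0.03],
  [[0,0,0.03],0,0.03],
  [[0,0,0.06],0,0.03],
  [[0,0,0.09],0,0.03],
  [[0,0,0.11],0,0.03],
  [[0,0,0.11],0,0.03],
])

```text
t: 22.92
position: [0.5388, -0.1524, 0.1024]
tcp_rot: [[0.987, 0.159, 0.006], [0.159, -0.987, -0.002], [0.005, 0.003, -1.0]]
contact_force: [0.7, 0.1, -2.3]
finger_gap: 0.052
```

Run:
```python
from h import *
ci=np.load('w2.npy',allow_pickle=True).item();img=cv2.imread('pics/w2.png')
cv2.imwrite('pics/r15.png',rectify(img,ci,.33,.60,.22,.46,.04,2000))
t=bot.camera_info('top');img=bot.snapshot('top')
cv2.imwrite('pics/r15t.png',rectify(img,t,.33,.60,.22,.46,.04,2000))
cv2.imwrite('pics/s15.png',cv2.resize(bot.snapshot('side')[170:320,210:370],None,fx=4,fy=4,interpolation=2))
print(bot.read_state()['finger_gap'])
```

```text
0.05181006460472858
```

View pics/r15.png

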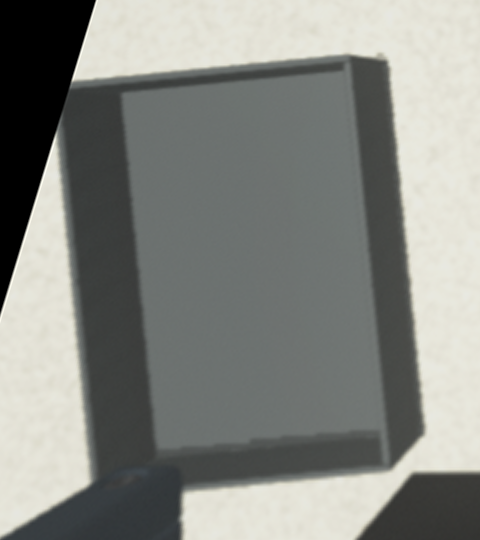

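View pics/r15t.png

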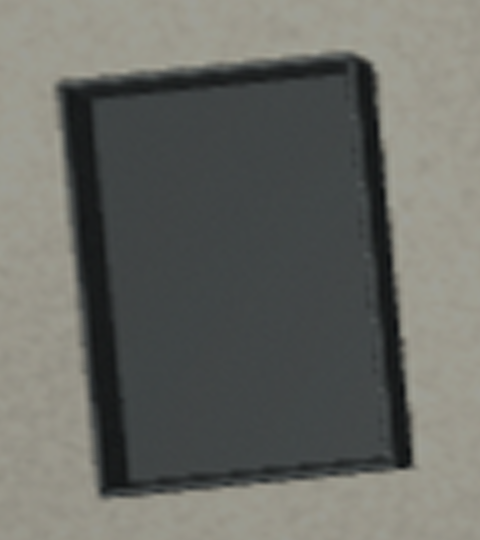

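View pics/s15.png

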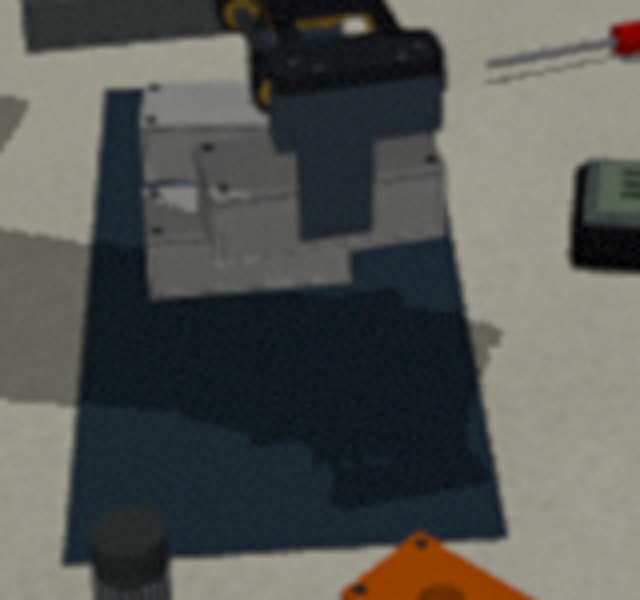

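Request:
send_rows([
  [[-0.005,0.02,0],0,0.03],
  [[-0.01,0.055,0],0,0.03],
  [[-0.015,0.095,0],0,0.03],
  [[-0.02,0.135,0],0,0.03],
  [[-0.025,0.175,0],0,0.03],
  [[-0.03,0.215,0],0,0.03],
  [[-0.035,0.255,0],0,0.03],
  [[-0.04,0.295,0],0,0.03],
  [[-0.045,0.335,0],-1,0.03],
  [[-0.05,0.375,0],-2,0.03],
  [[-0.055,0.41,0],-3,0.03],
  [[-0.06,0.445,0],-3.7,0.03],
  [[-0.068,0.475,0],-3.7,0.03],
  [[-0.073,0.493,0],-3.7,0.03],
  [[-0.074,0.498,0],-3.7,0.03],
  [[-0.074,0.498,0],-3.7,0.03],
  [[-0.074,0.498,0],-3.7,0.03],
  [[-0.074,0.498,0],-3.7,0.03],
])

```text
t: 24.52
position: [0.4624, 0.345, 0.0972]
tcp_rot: [[0.996, 0.095, -0.001], [0.095, -0.996, -0.001], [-0.001, 0.001, -1.0]]
contact_force: [-0.1, -1.0, -2.0]
finger_gap: 0.0517
```

Run:
```python
from h import *
cv2.imwrite('pics/w16.png',bot.snapshot('wrist'))
```

```text
(no output)
```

View pics/w16.png

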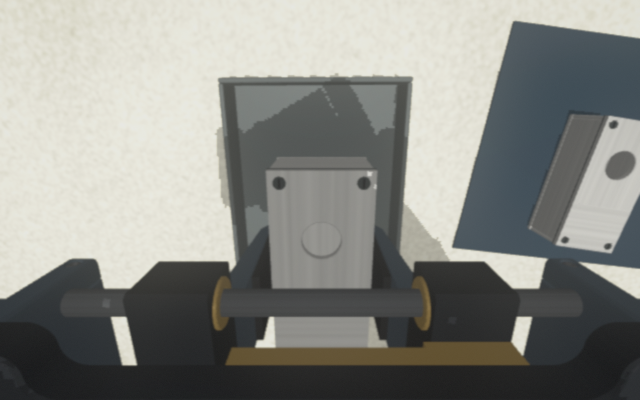

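Request:
send_rows([
  [[0,0.001,-0.03],0,0.03],
  [[0,0.001,-0.06],0,0.03],
  [[0,0.001,-0.08],0,0.03],
  [[0,0.001,-0.092],0,0.03],
  [[0,0.001,-0.1],0,0.03],
  [[0,0.001,-0.104],0,0.03],
  [[0,0.001,-0.106],0,0.03],
  [[0,0.001,-0.1075],0,0.03],
  [[0,0.001,-0.1075],0,0.03],
  [[0,0.001,-0.1075],0,0.03],
])

```text
t: 25.4
position: [0.463, 0.3477, -0.0089]
tcp_rot: [[0.995, 0.095, 0.001], [0.095, -0.995, 0.001], [0.001, -0.001, -1.0]]
contact_force: [0.8, 0.4, -2.2]
finger_gap: 0.0518
```

Still about 2 mm above the floor by the readings; easing down.

Request:
send_rows([
  [[0,0,-0.001],0,0.03],
  [[0,0,-0.0018],0,0.03],
  [[0,0,-0.0018],0,0.03],
  [[0,0,-0.0018],0,0.03],
])

```text
t: 25.73
position: [0.4628, 0.3476, -0.0111]
tcp_rot: [[0.995, 0.095, 0.0], [0.095, -0.995, 0.0], [0.001, -0.0, -1.0]]
contact_force: [-0.9, -0.8, 3.3]
finger_gap: 0.0517
```

Request:
send_rows([
  [[0,0,0],0,0.055],
  [[0,0,0],0,0.065],
  [[0,0,0],0,0.072],
  [[0,0,0],0,0.072],
  [[0,0,0],0,0.072],
  [[0,0,0],0,0.072],
  [[0,0,0.01],0,0.072],
  [[0,0,0.03],0,0.072],
  [[0,0,0.065],0,0.072],
  [[0,0,0.1],0,0.072],
  [[-0.02,-0.02,0.14],0,0.072],
  [[-0.02,-0.06,0.17],0,0.072],
  [[-0.02,-0.1,0.2],0,0.072],
  [[-0.02,-0.14,0.22],0,0.072],
  [[-0.02,-0.18,0.24],0,0.072],
  [[-0.02,-0.18,0.25],0,0.072],
  [[-0.02,-0.18,0.25],0,0.072],
  [[-0.02,-0.18,0.25],0,0.072],
])

```text
t: 27.23
position: [0.4432, 0.1666, 0.2404]
tcp_rot: [[0.996, 0.093, 0.003], [0.093, -0.996, 0.001], [0.003, -0.001, -1.0]]
contact_force: [-0.7, 0.3, -0.9]
finger_gap: 0.0717
```

Run:
```python
from h import *
cv2.imwrite('pics/w17.png',bot.snapshot('wrist'));cv2.imwrite('pics/t17.png',bot.snapshot('top'));cv2.imwrite('pics/s17.png',bot.snapshot('side'))
```

```text
(no output)
```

View pics/w17.png

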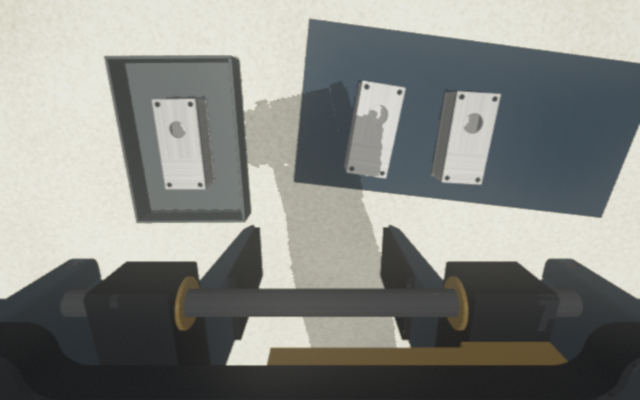

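View pics/t17.png

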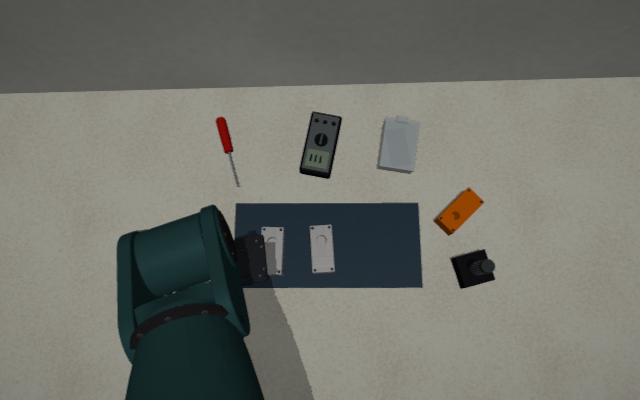

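View pics/s17.png

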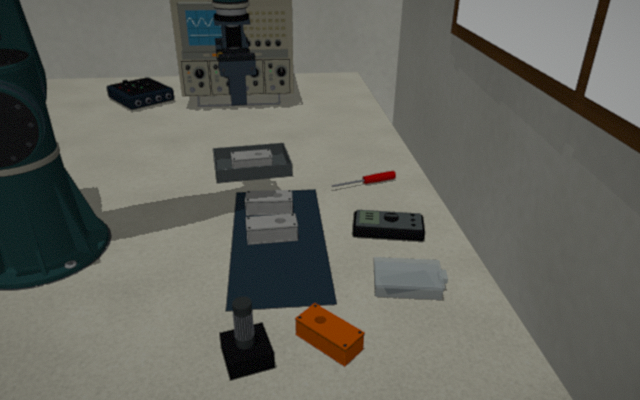

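The wrist picture shows the box flat in the tray at (180,143). The two good boxes are on the mat at (377,130) and (470,138). In the top picture the gauge is back at (486,266), the same place as at the start, and nothing else has moved.

Run:
```python
from h import *
s=bot.read_state();print(s['t'],s['joint_vel'].round(1),s['contact_force'].round(1));print(bot.sign_off())
```

```text
27.3833 [ 0.4  0.8  0.1 -0.1 -0.1 -0.2] [ 0.   1.2 -0.7]
the job is handed in; nothing more can be done
None
```

I tried the gauge in all three holes, left to right, then stood it back in its stand and set the one bad enclosure in the rework tray. I handed the job in at about 27 s of the 72 s allowed.

- **Left and middle boxes:** the pin went in to the shoulder in both. The tool stopped at z = 0.078 m, as expected for a 24 mm hole, pressing at about 18 N and 13 N. I left both on the mat.
- **Right box:** the pin stopped about 1 mm in, at about 17 N. Its hole also looks smaller in the wrist camera. I placed it in the tray after feeling it touch the floor.

**What went wrong:** my first grasp of the right box failed. The fingers really end about 28 mm above the reported TCP height, which I confirmed in the side and wrist views. They closed on top of the lid instead of the sides, pressing with about 10 N, and briefly tilted or lifted the box when they reopened. It settled flat in nearly the same place. I then grasped it again at the corrected height, with a gap of 52 mm.

**Last checks:** the final pictures show the gauge upright in its stand and the rejected box flat and lid up in the tray. The two good boxes are where they were, and the other items look unmoved. The gripper was clear of everything.

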